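# Charge the open jar with mixing balls

### The arm

A 7-joint arm with a two-finger parallel gripper is mounted at the origin on the work surface. World frame = base frame: x ahead of the robot, y to its left, z up, the work surface at z = 0. Lengths are in m, angles in rad, forces in N, time in s.
With the tool pointing down it reaches from about 0.425 to 0.825 m from the base axis. Payload 3.6 kg.
Tool frame: the origin (TCP) lies between the finger pads; the fingertips stand 25 mm ahead of it and the grasp point (between the pads) lies 6 mm ahead of it (ctrl.finger_overhang is the distance from the TCP to the fingertips, in m); z points along the fingers, y is the line along which they close (so a half turn about z gives the same grasp; the last joint's range is limited). The gripper opens to 85 mm and grips with 20 to 120 N. Pads are 22 mm wide; open, the fingers measure 114 mm over their backs; the gripper's body (76 mm by 85 mm) begins 54 mm behind the grasp point. The pads swing forward as they close: fully open they stand 13 mm farther back than shut.
Start: joints at [1.089, 0.615, -0.013, 1.423, 0.008, 1.103, -0.04], TCP at [0.286, -0.584, 0.256] pointing down, gripper open.
Joint ranges: [-3.12, 3.12], [-0.3, 2.06], [-1.34, 1.32], [0.26, 2.42], [-1.36, 4.5], [0.01, 1.98], [-2.84, 2.84]. Speed limits (rad/s): [2.79, 2.79, 3.14, 3.14, 3.14, 3.14, 3.14].

### API

Orientations are given as a unit quaternion [x, y, z, w].
In Python, from rig import ctrl, kin, readout, get_image, calibration gives the robot as it stands. Calls block until the motion is done:
- ctrl.reach(position, orientation): joint-space move of the TCP to a pose.
- ctrl.line_to(position, velocity=0.15, rot=None): straight line of the TCP; rot=None keeps the orientation; velocity is the mean speed in m/s.
- ctrl.set_joints(angles): joint-space move.
- ctrl.command_gripper(opening): opening from 0.0 (shut) to 1.0 (fully open); the grip force is fixed at half the most; returns when the fingers have stopped.
- ctrl.hold(seconds).
- kin.inverse_kinematics(position, orientation): joint angles nearest the present ones, or None.
- readout.read_state(): the state.
- get_image(name): name is "scene" or "top" or "wrist"; returns the picture (400x640x3 uint8, red, green, blue); there is no depth.
- calibration(name): a dict with "fx", "fy", "cx", "cy" (pixels), "extrinsics" (4x4, takes a point from world to camera coordinates); the wrist camera has in their place "T_tool_cam" (4x4, takes a point from camera to tool coordinates, whose origin is the TCP and whose axes are the flange's). Camera axes: x right, y down, z forward; pixel columns grow to the right and rows downward; lengths in m; the calibration is good to about 2 mm. A picture is of the moment at which its call begins: read the wrist's pose just before it. calibration takes no time and is no camera call.
A pose or a line that the arm cannot do raises ctrl.IKError and nothing moves.
- ctrl.hand_in(): hands the job in; it is judged then, once.
The state is a dict: "t": time; "joints": joint angles; "dq": joint speeds; "joint_torque": joint torques, N m; "tcp_pos": TCP position; "tool_rot": TCP orientation; "force": force on the tool from outside, world axes, zero at the start; "moment": the same for the moment, N m; "grip_width": opening from 0.0 (shut) to 1.0 (fully open); "grasp_force": force on a finger pad.
Only numpy, scipy, OpenCV 4.12 (cv2) and the standard library are available. Lean on these libraries where they do the work, as an engineer would, in place of code of your own. Each camera call takes 0.05 s, during which the arm holds its last target. There are 200 camera calls.

### The job

Turn the carousel by its bar handle until the one jar without a cap sits in the stop directly below the drop chute. Then press the black pad of the trough down so that all three steel balls roll through the chute into that jar, and let the trough swing back. Leave the jars in their pockets and do not disturb the other things on the bench.

Things in the scene. Friction and masses are not known exactly. Their poses are not given: they have to be found in the camera images.
- charger: fixed grey base of the filling fixture; origin on the carousel's axis at bench level, z up. Its +y axis points from the carousel axis to the drop chute and on along the trough; its -x side (roughly towards the robot) has the press pad. 12 mm thick: a 300 mm disc under the carousel, a 240 mm wide plate under the trough.
- carousel (a joint): turn of the aluminium carousel (320 mm disc, deck 30 mm above the bench), rad; 0 at the start, positive anticlockwise from above, at most 3.3 either way. Eight pockets of four 12 mm high pins, 45 degrees apart, 120 mm from the axis. A detent (peak 0.16 N m) draws it to the nearest multiple of 45 degrees and holds it there when let go.
- handle_bar (a point): centre of the black bar handle on the carousel's central post: 64 mm long (this point's x axis), 14 mm thick (y), 30 mm high, centre 184 mm above the bench; it turns with the carousel. Free space all round: the nearest thing, the chute (upper edge 165 mm high), starts 100 mm from the axis.
- drop_point (a point): centre of the lower opening of the fixed drop chute: a square aluminium shaft, 32 mm inside, from 103 to 165 mm above the bench, 120 mm from the carousel axis. The jar to be filled must stand straight below it; its rim then lies 13 mm under the opening.
- trough (a joint): tilt of the steel trough, rad: 0 at rest, sloping 0.12 back so that the balls stay at its far end; grows to 0.47 (end stop) as the spout end sinks. Pivot 215 mm from the carousel axis, 148 mm above the bench, axis along the base's x. A spring returns it to 0 when released. Held at 0.3 or more, the balls have run out into the chute within about 1.5 s.
- press_pad (a point): centre of the upper face of the black press pad on the trough's edge, 48 mm (base x) by 40 mm (base y), about 170 mm above the bench; 78 mm out from the trough's centre line on the base's -x side, 85 mm from the pivot towards the carousel. Pressed straight down it sinks about 40 mm to the end stop with 3 to 8 N; free space above it.
- open_jar_center (a point): centre (half-way up) of the one jar without a cap: white plastic, 56 mm diameter, 60 mm tall, 3 mm wall, open at the top; loose, stands in a carousel pocket one or two places to either side of the chute. z up.
- capped_jar1: closed jar, the same white plastic as the open one but with a white screw cap; 56 mm diameter, 65 mm tall, origin at the centre of its underside; stands under the chute at the start
- capped_jar2: closed jar, the same white plastic as the open one but with a white screw cap; 56 mm diameter, 65 mm tall, origin at the centre of its underside; loose in a carousel pocket
- capped_jar3: closed jar, the same white plastic as the open one but with a white screw cap; 56 mm diameter, 65 mm tall, origin at the centre of its underside; loose in a carousel pocket
- capped_jar4: closed jar, the same white plastic as the open one but with a white screw cap; 56 mm diameter, 65 mm tall, origin at the centre of its underside; loose in a carousel pocket
- ball1_center (a point): centre of a steel mixing ball, 16 mm diameter, one of three lying in a row at the far end of the trough
- ball2_center (a point): centre of a steel mixing ball, 16 mm diameter, one of three lying in a row at the far end of the trough
- ball3_center (a point): centre of a steel mixing ball, 16 mm diameter, one of three lying in a row at the far end of the trough
- beaker: small glass beaker, 54 mm diameter, 70 mm tall, standing on the base plate beside the trough (far side from the robot); origin under its centre
- amber_bottle: amber glass bottle, 76 mm diameter, 170 mm tall, on the bench to the robot's left; origin under its centre
- wash_bottle: white wash bottle with a bent nozzle, 68 mm diameter, 205 mm tall, on the bench to the robot's right; origin under its centre
- white_bottle: white plastic bottle, 64 mm diameter, 130 mm tall, on the bench to the robot's right; origin under its centre
- spatula: 170 mm spatula lying on the bench to the robot's left; origin under its middle
There are look-alikes about, which are no part of the job. Leave any orange look-alike of the part that bears open_jar_center alone.

How it is judged:
On the way, in this order (a step that is already met when the one before it is completed fails the run):
1. the open jar stands still below the drop chute (within 9 mm), all balls still in the trough (horizontal distance between open_jar_center and drop_point below 0.009 m and velocity of joint carousel between -0.1 and 0.1 rad/s and height (world z) of each of ball1_center, ball2_center, ball3_center above 0.12 m), for 0.3 s.
2. the trough is tipped (more than 0.125 rad, past level) with the open jar below the chute (horizontal distance between open_jar_center and drop_point below 0.009 m and value of joint trough above 0.125 rad), for 0.1 s.
At the end, for the whole second after the job is handed in: all three balls lie inside the open jar, the jar stands upright (within about 6 degrees) in its pocket, centred within 9 mm below the drop chute, the carousel is still and the trough is back at rest (within 0.06 rad) (horizontal distance between open_jar_center and drop_point below 0.009 m and horizontal distance between each of ball1_center, ball2_center, ball3_center and open_jar_center below 0.024 m and z of ball1_center in the frame of open_jar_center between -0.032 and 0.026 m and z of ball2_center in the frame of open_jar_center between -0.032 and 0.026 m and z of ball3_center in the frame of open_jar_center between -0.032 and 0.026 m and value of joint trough below 0.06 rad and velocity of joint carousel between -0.05 and 0.05 rad/s and angle between open_jar_center's own z axis and vertical below 0.1 rad); the robot touches nothing.
It fails at once if a jar is lifted out of its pocket (raised by 15 mm or more) or tipped by more than 20 degrees (height (world z) of open_jar_center above 0.075 m or height (world z) of any of capped_jar1, capped_jar2, capped_jar3, capped_jar4 above 0.045 m or angle between any of open_jar_center, capped_jar1, capped_jar2, capped_jar3, capped_jar4's own z axis and vertical above 0.35 rad).
It fails at once if a bottle, the beaker or the spatula on the bench is moved by more than 40 mm (distance of any of amber_bottle, wash_bottle, white_bottle, beaker, spatula from where it was at the start of the episode above 0.04 m).
It also fails if it takes over 56 s, if anything falls off the work surface, if the arm or the gripper's body presses on something with over 40 N, if the wrist force passes 120 N, or if a joint passes its speed limit or range.

## Working session

There is one attempt and no reset: what is moved stays moved. The work goes in short steps, each a Python script; the robot and the scene stay as the last script left them, time stands still between calls to the robot, and variables do not carry over. Pictures are saved under pics/ and viewed, at most 10 in all, crops included, and the job is handed in when it is done.

```bash
mkdir -p pics
python3 - <<'E'
from rig import *
import cv2,numpy as np
for n in ("scene","top"):
    cv2.imwrite(f"pics/{n}0.png",get_image(n)[:,:,::-1])
    c=calibration(n);print(n,c)
s=readout.read_state();print(s["t"],s["tcp_pos"],s["tool_rot"],s["grip_width"])
E
```

```text
scene {'fx': 404.15555504699745, 'fy': 404.15555504699745, 'cx': 325.0197927442975, 'cy': 191.38337933121136, 'extrinsics': array([[-0.03821663,  0.99905658,  0.02062628,  0.08091349],
       [ 0.5553479 ,  0.03839465, -0.83073134, -0.17228137],
       [-0.83073955, -0.02029299, -0.55629129,  1.79382027],
       [ 0.        ,  0.        ,  0.        ,  1.        ]])}
top {'fx': 395.1718248155691, 'fy': 395.1718248155691, 'cx': 316.53319515658814, 'cy': 200.07036402930524, 'extrinsics': array([[-0.02128893, -0.99933068, -0.02974854, -0.01538599],
       [-0.99164962,  0.02489209, -0.12653619,  0.54081808],
       [ 0.127192  ,  0.02680631, -0.99151582,  1.21682284],
       [ 0.        ,  0.        ,  0.        ,  1.        ]])}
0.1 [ 0.28524774 -0.58334961  0.25523308] [ 9.74247411e-01  2.25478537e-01 -2.88252896e-04 -1.15263618e-03] 1.0050963572637936
```

View pics/top0.png

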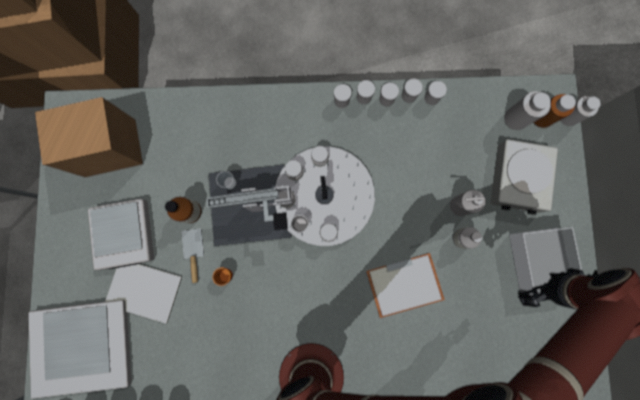

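View pics/scene0.png

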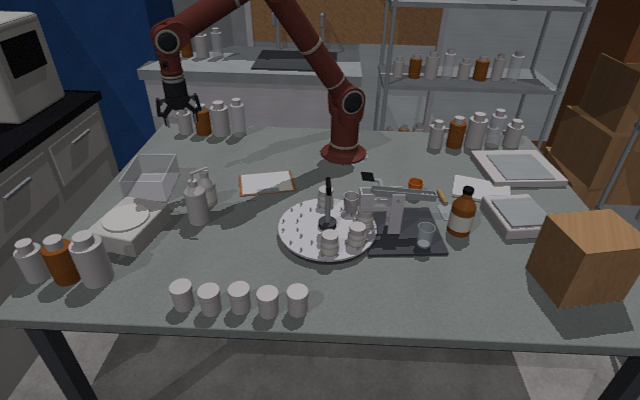

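Run:
```python
import cv2
a=cv2.imread("pics/top0.png")[135:260,200:390]
b=cv2.imread("pics/scene0.png")[165:265,270:460]
a=cv2.resize(a,(570,375)[:2],interpolation=cv2.INTER_CUBIC);a=cv2.resize(a,(600,395))
b=cv2.resize(b,(380,200),interpolation=cv2.INTER_CUBIC);b=cv2.resize(b,(600,316))
cv2.imwrite("pics/a.png",cv2.resize(a,(760,500),interpolation=cv2.INTER_CUBIC))
```

```text
(no output)
```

View pics/a.png

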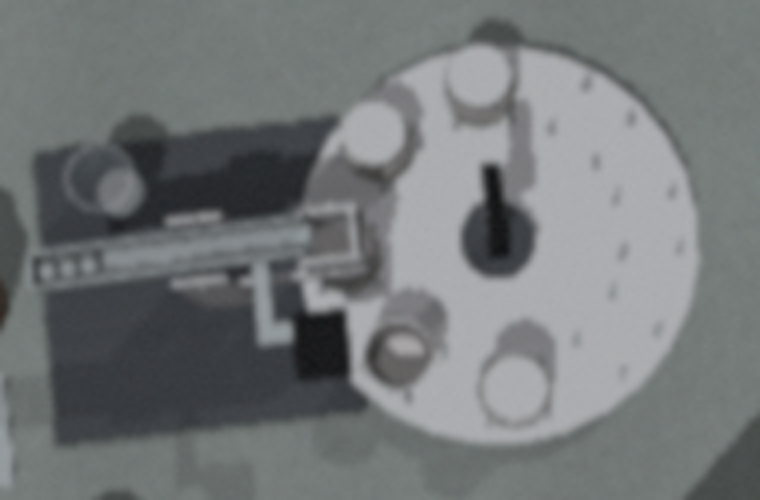

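```bash
cat > h.py <<'E'
from rig import *
import cv2,numpy as np
from scipy.spatial.transform import Rotation as R
def w(n,u,v,z):
    c=calibration(n);E=c["extrinsics"];C=-E[:3,:3].T@E[:3,3]
    d=E[:3,:3].T@[(u-c["cx"])/c["fx"],(v-c["cy"])/c["fy"],1]
    return (C+d*(z-C[2])/d[2])
def crop(x,y,z): return w("top",200+x/4-.375,135+y/4-.375,z)
def down(a): # tool z down, tool x at yaw a
    return (R.from_euler("z",a)*R.from_euler("x",np.pi)).as_quat()
E
python3 - <<'E'
from h import *
P={"discL":(303,240,.03),"discR":(698,240,.03),"discT":(500,45,.03),"discB":(500,446,.03),"chute":(333,232,.165),"pad":(321,345,.17),"bar":(494,211,.199),"barA":(490,165,.199),"barB":(498,257,.199),"troughfar":(38,268,.14),"openjar":(400,350,.09),"j2":(515,388,.095),"j1":(374,133,.095),"j4":(478,76,.095)}
for k,v in P.items(): print(k,crop(*v).round(4))
im=get_image("top");
hsv=cv2.cvtColor(im,cv2.COLOR_RGB2GRAY)[150:215,300:345]
print(R.from_quat(readout.read_state()["tool_rot"]).as_matrix().round(3))
E
```

```text
discL [0.5617 0.1032 0.03  ]
discR [ 0.5537 -0.2106  0.03  ]
discT [ 0.7167 -0.0577  0.03  ]
discB [ 0.395 -0.05   0.03 ]
chute [0.5473 0.0639 0.165 ]
pad [0.4666 0.0726 0.17  ]
bar [ 0.554  -0.0513  0.199 ]
barA [ 0.5862 -0.0493  0.199 ]
barB [ 0.5219 -0.0533  0.199 ]
troughfar [0.53   0.2827 0.14  ]
openjar [0.4676 0.0228 0.09  ]
j2 [ 0.4369 -0.0628  0.095 ]
j1 [0.6332 0.0397 0.095 ]
j4 [ 0.6753 -0.0405  0.095 ]
[[ 0.898  0.439 -0.001]
 [ 0.439 -0.898  0.002]
 [-0.    -0.002 -1.   ]]
```

Run:
```python
from h import *
best=None
for base in (0.07,0.07+np.pi,.07-np.pi):
    q=kin.inverse_kinematics([.555,-.053,.30],down(base)); q2=kin.inverse_kinematics([.555,-.053,.182],down(base-.4)); q3=kin.inverse_kinematics([.555,-.053,.182],down(base-.86))
    print(base,*[None if x is None else np.round(x,2) for x in (q,q2,q3)])
ctrl.line_to([.286,-.5,.40])
ctrl.reach([.555,-.053,.34],down(.07))
s=readout.read_state();cv2.imwrite("pics/w1.png",get_image("wrist")[:,:,::-1])
print(s["t"],s["tcp_pos"],s["tool_rot"],s["joints"])
np.savez("w1",p=s["tcp_pos"],q=s["tool_rot"])
print(calibration("wrist"))
```

```text
0.07 [ 0.12  0.43 -0.09  1.63  0.04  1.08 -1.49] [-0.02  0.56  0.11  1.79 -0.08  0.8  -1.76] [-0.1   0.57  0.24  1.79 -0.18  0.8  -2.13]
3.211592653589793 [ 0.55  0.53 -0.78  1.62  0.4   1.16  1.31] [ 0.46  0.63 -0.65  1.77  0.48  0.9   0.84] [ 0.4   0.61 -0.55  1.78  0.4   0.87  0.45]
-3.0715926535897933 [ 0.55  0.53 -0.78  1.62  0.4   1.16  1.31] [ 0.46  0.63 -0.65  1.77  0.48  0.9   0.84] [ 0.4   0.61 -0.55  1.78  0.4   0.87  0.45]
3.3083 [ 0.55498222 -0.05460034  0.34000736] [ 9.99429445e-01  3.37719197e-02 -1.00314007e-05  4.91772138e-04] [ 0.20969807  0.40602314 -0.22761079  1.55936971  0.09731613  1.18723126
 -1.53972397]
{'fx': 341.2573403277542, 'fy': 341.2573403277542, 'cx': 318.89519888276703, 'cy': 201.0457835574295, 'T_tool_cam': array([[-4.73338778e-04, -9.56024028e-01, -2.93287970e-01,
         7.48341159e-02],
       [ 9.99999560e-01, -6.90234488e-04,  6.36037634e-04,
        -1.47008564e-04],
       [-8.10504733e-04, -2.93287540e-01,  9.56023934e-01,
        -1.17700644e-01],
       [ 0.00000000e+00,  0.00000000e+00,  0.00000000e+00,
         1.00000000e+00]])}
```

View pics/w1.png

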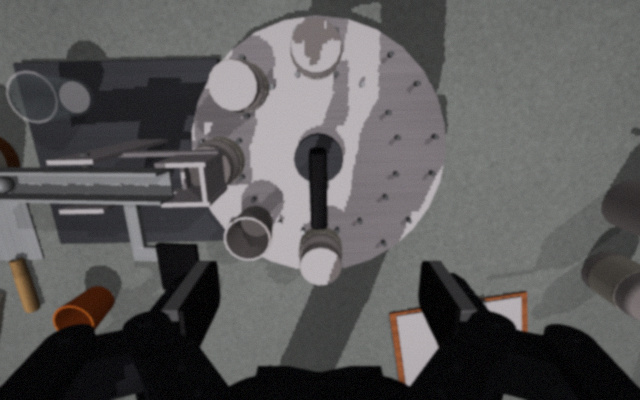

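```bash
cat >> h.py <<'E'
def ww(u,v,z,p,q):
    c=calibration("wrist");T=np.array(c["T_tool_cam"]);r=R.from_quat(q).as_matrix()
    C=r@T[:3,3]+p; d=r@T[:3,:3]@[(u-c["cx"])/c["fx"],(v-c["cy"])/c["fy"],1]
    return C+d*(z-C[2])/d[2]
E
python3 - <<'E'
from h import *
d=np.load("w1.npz")
g=cv2.cvtColor(cv2.imread("pics/w1.png"),cv2.COLOR_BGR2GRAY)
for v in (165,180,195,210,222): 
    x=np.where(g[v,300:340]<45)[0]+300; print(v,x.min(),x.max(),ww((x.min()+x.max())/2,v,.199,d['p'],d['q']).round(4))
print(g[140:240:3,318])
for k,(u,v,z) in {"far":(318,150,.199),"near":(319,227,.199),"padc":(178,267,.17),"jarrim":(249,238,.09),"discL":(192,145,.03),"discR":(446,145,.03),"discT":(318,16,.03)}.items(): print(k,ww(u,v,z,d['p'],d['q']).round(4))
E
```

```text
165 308 326 [ 0.5793 -0.0517  0.199 ]
180 310 326 [ 0.5675 -0.0532  0.199 ]
195 311 325 [ 0.5554 -0.054   0.199 ]
210 312 326 [ 0.543  -0.0557  0.199 ]
222 312 326 [ 0.5328 -0.0563  0.199 ]
[35 36 28  4  3 19 23 16 23 29 24 25 26 26 24 21 24 24 27 26 28 24 28 28
 27 24 24 26 23 23 68 73 85 89]
far [ 0.5908 -0.0517  0.199 ]
near [ 0.5285 -0.0566  0.199 ]
padc [0.4683 0.0716 0.17  ]
jarrim [0.4667 0.0207 0.09  ]
discL [0.5612 0.104  0.03  ]
discR [ 0.5824 -0.2123  0.03  ]
discT [ 0.7157 -0.0433  0.03  ]
```

Run:
```python
from h import *
def st(m):
    s=readout.read_state();print(m,round(s["t"],2),s["tcp_pos"].round(4),s["force"].round(1),s["moment"].round(2),round(s["grip_width"],3))
p=np.array([.556,-.054,.192]); y0=.078
ctrl.reach(p+[0,0,.05],down(y0));st("above")
ctrl.line_to(p,velocity=.08);st("at")
ctrl.command_gripper(0.0);st("grip")
for k in range(1,6):
    ctrl.reach(p,down(y0-k*np.pi/20));st(k)
cv2.imwrite("pics/t2.png",cv2.resize(get_image("top")[125:260,190:390,::-1],(800,540),interpolation=cv2.INTER_CUBIC))
```

```text
above 3.83 [ 0.5565 -0.0546  0.2425] [0.8 0.8 0.5] [-0.   -0.03 -0.01] 0.996
at 4.61 [ 0.5565 -0.054   0.1926] [ 0.1 -0.3  0.2] [-0.02 -0.02  0.05] 1.001
grip 5.28 [ 0.556  -0.0539  0.1924] [-1.8  0.5  3.4] [ 0.02  0.21 -0.03] 0.168
1 5.53 [ 0.5564 -0.0538  0.1924] [-0.6  0.6  4.2] [0.11 0.04 0.1 ] 0.168
2 5.78 [ 0.5573 -0.0538  0.1924] [0.3 1.1 7.5] [-0.19 -1.34  0.  ] 0.167
3 6.03 [ 0.5566 -0.0535  0.1924] [-0.1  1.8  4.5] [ 0.4  -0.03 -0.18] 0.166
4 6.28 [ 0.5569 -0.0535  0.1924] [1.6 2.1 4.8] [ 0.48 -0.28 -0.14] 0.169
5 6.53 [ 0.5565 -0.0531  0.1924] [-0.2  3.7  5.8] [ 0.55 -0.12 -0.08] 0.169
```

View pics/t2.png

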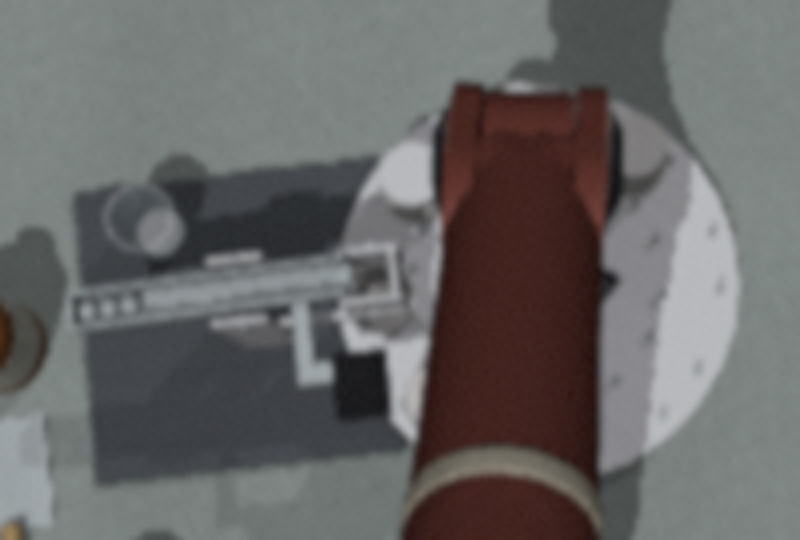

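Run:
```python
from h import *
ctrl.hold(.3)
ctrl.command_gripper(1.0)
p=np.array([.556,-.054,.32])
ctrl.line_to(p,velocity=.15)
ctrl.command_gripper(0.0)
ctrl.reach([.468,.0,.36],down(.078)); ctrl.hold(.3)
s=readout.read_state();cv2.imwrite("pics/w3.png",get_image("wrist")[:,:,::-1])
np.savez("w3",p=s["tcp_pos"],q=s["tool_rot"]);print(s["t"],s["tcp_pos"])
```

```text
10.275 [ 4.68435465e-01 -4.47808904e-04  3.59369001e-01]
```

View pics/w3.png

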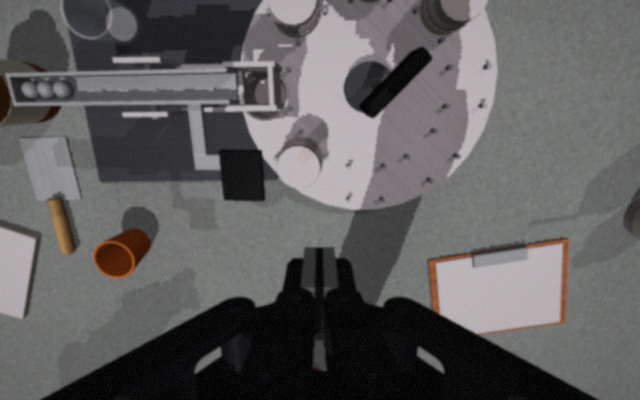

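Run:
```python
from h import *
d=np.load("w3.npz"); P=lambda u,v,z:ww(u,v,z,d['p'],d['q'])
a=P(374,108,.199);b=P(425,57,.199);print("bar",(a+b)/2,np.arctan2(*(b-a)[1::-1]))
pad=P(242,174,.17);print("pad",pad,ctrl.finger_overhang)
def st(m):
    s=readout.read_state();print(m,round(s["t"],2),s["tcp_pos"].round(4),s["force"].round(1));return s
x,y=.468,.0715
if np.hypot(pad[0]-x,pad[1]-y)>.008: raise SystemExit("check pad")
ctrl.reach([x,y,.24],down(.078));st("above")
for z in (.197,.190,.180,.170,.160): ctrl.line_to([x,y,z],velocity=.06); s=st(z)
if s["force"][2]>1.5:
    ctrl.hold(2.5); st("held")
    cv2.imwrite("pics/t4.png",cv2.resize(get_image("top")[125:260,190:390,::-1],(800,540),interpolation=cv2.INTER_CUBIC))
```

```text
bar [ 0.5573507  -0.05557987  0.199     ] -0.7035991286122014
pad [0.4694812  0.07042286 0.17      ] 0.025
above 10.94 [0.4689 0.0709 0.2406] [-0.1 -0.5  0.4]
0.197 11.81 [0.4675 0.0712 0.1971] [-2.5 -2.3  3.5]
0.19 12.07 [0.4688 0.0713 0.1905] [-0.2 -1.9  4.1]
0.18 12.39 [0.4692 0.0707 0.1807] [ 0.5 -4.3  5.5]
0.17 12.71 [0.4692 0.0704 0.1706] [ 0.9 -3.8  5.1]
0.16 13.03 [0.4691 0.0712 0.1607] [ 1.2 -4.1  5.2]
held 15.53 [0.4691 0.0712 0.1609] [ 1.8 -4.3  5.3]
```

View pics/t4.png

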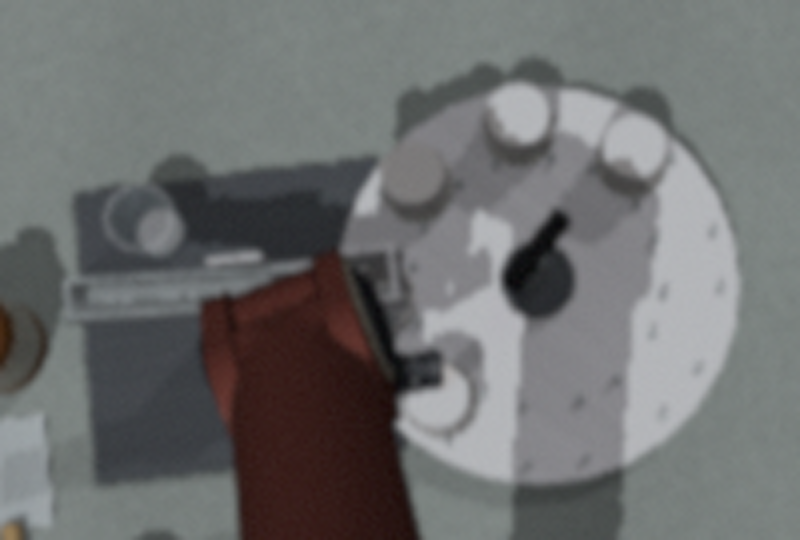

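Run:
```python
from h import *
ctrl.line_to([.468,.0715,.21],velocity=.04)
ctrl.line_to([.468,.0715,.34],velocity=.15)
ctrl.reach([.468,-.02,.36],down(.078)); ctrl.hold(.5)
s=readout.read_state();print(s["t"],s["tcp_pos"])
cv2.imwrite("pics/w5.png",cv2.resize(get_image("wrist")[0:240,0:400,::-1],(800,480),interpolation=cv2.INTER_CUBIC))
```

```text
18.95 [ 0.46799847 -0.01957133  0.35993868]
```

View pics/w5.png

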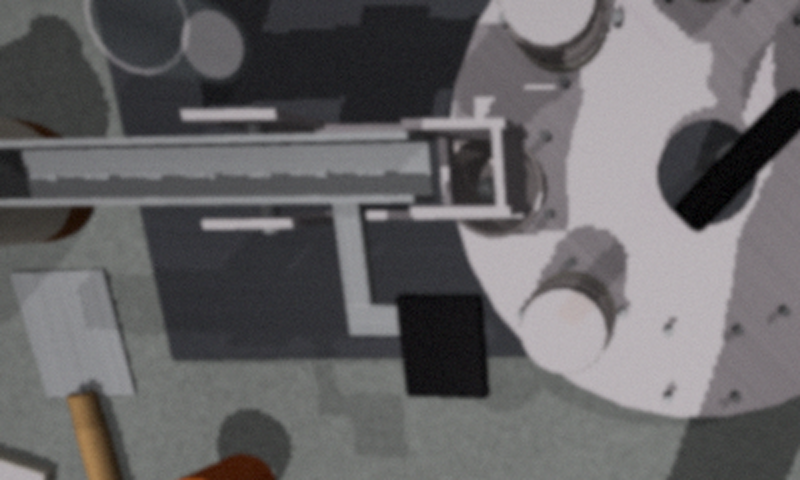

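Run:
```python
from h import *
ctrl.reach([.472,.062,.33],down(.078)); ctrl.hold(.5)
s=readout.read_state();print(s["t"],s["tcp_pos"],s["force"])
im=get_image("wrist")[:,:,::-1]
a=cv2.resize(im[40:150,240:400],(800,550),interpolation=cv2.INTER_CUBIC)
a=cv2.convertScaleAbs(a,alpha=1.6)
b=cv2.resize(im[0:200,0:320],(240,150)); a[:150,:240]=b
cv2.imwrite("pics/w6.png",a)
```

```text
19.9417 [0.47206039 0.06161474 0.33013121] [-0.38513881  0.64568109  0.63667307]
```

View pics/w6.png

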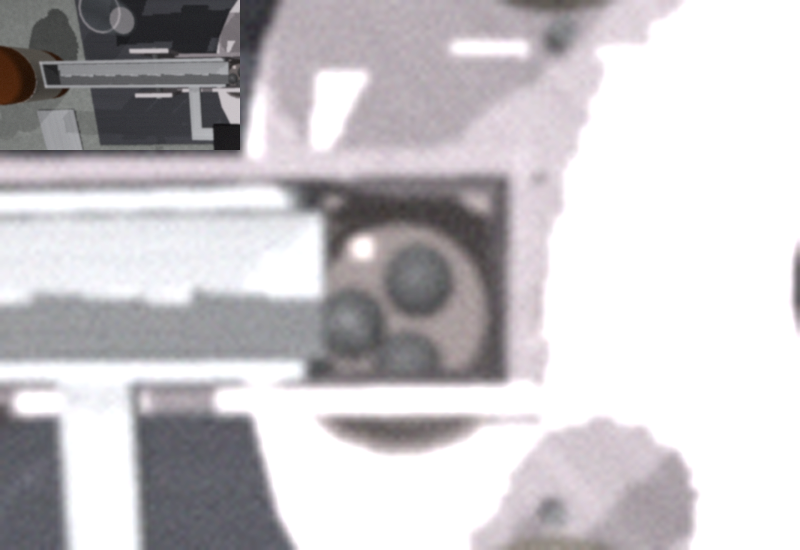

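All three balls lie in the jar, at about (420,278), (352,320) and (408,355) in the crop. The trough is empty and back at rest.

```bash
python3 -c "
from rig import *
print(ctrl.hand_in())"
```

```text
the job is handed in; nothing more can be done
None
```

I turned the open jar under the chute and tipped all three balls into it; the last picture shows them in the jar with the trough empty and swung back, and I handed the job in at about 20 s (no verdict was returned).

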